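Seat the mixing pot in its bench stand

TASK

Get the dental bench ready for mixing: pick up the blue pot with the tapered, bulging bottom and set it upright in the white stand with the funnel-shaped hollow, so that it is fully seated and centred, then let go. Lower it into the hollow rather than dropping it, and leave the cream beaker and the amber bottle standing where they are.

Things in the scene. Friction and masses are not known exactly. Their poses are not given: they have to be found in the camera images.
- pot_mid (a point): Blue open pot, loose, 160 g, 50 mm across, 80 mm tall. Point: its centre, 40 mm above its foot; z is its axis, up. The lowest 19 mm is a bulging tapered base that narrows to a flat foot 24 mm across, on which it stands on the bench at the start; above, a straight rigid wall 3 mm thick. Grip across the wall in its upper half: once seated, its lowest 29 mm are inside the stand.
- stand_mouth (a point): Centre of the mouth (rim plane, 60 mm above the bench, z up) of the white egg-cup-like stand, fixed, foot 90 mm square. Mouth 66 mm inside, 76 outside; the hollow narrows at 55 degrees from level to a floor 33 mm down and centres the pot. Pot seated: its centre is 11 mm above this point. A grey stand of the same size with a flat disc on top also stands there: not the one.
- beaker_mid (a point): A cream flat-bottomed beaker, loose, straight-sided, 50 mm across and 80 mm tall, to be left alone. This point is its centre, 40 mm above the bench; z up.
- bottle_mid (a point): A small amber bottle with a black cap, loose, 38 mm across and 78 mm tall, to be left alone. This point is its centre, 39 mm above the bench; z up.
There are look-alikes about, which are no part of the job. Leave any red or yellow look-alike of the part that bears stand_mouth alone.

How it is judged (in metres and radians):
At the end, for the whole second after the job is handed in: The blue pot sits in the funnel-shaped hollow of the white stand, released and at rest: its centre within 10 mm of the stand's axis and between 3 and 17 mm above the rim plane (11 is fully seated), tilted less than 0.26 rad (15 degrees) (horizontal distance between pot_mid and stand_mouth below 0.01 m and z of pot_mid in the frame of stand_mouth between 0.003 and 0.017 m and angle between pot_mid's own z axis and vertical below 0.26 rad and linear speed of pot below 0.02 m/s and angular speed of pot below 0.2 rad/s); the robot touches nothing.
It fails at once if the pot is let go of more than 20 mm above its seat (dropped into the stand) (z of pot_mid in the frame of stand_mouth above 0.031 m and horizontal distance between pot_mid and stand_mouth below 0.06 m and contact force between pot and the fingers below 0.05 N).
It fails at once if the cream beaker is moved more than 30 mm or knocked over (distance of beaker_mid from where it was at the start of the episode above 0.03 m or angle between beaker_mid's own z axis and vertical above 0.5 rad).
It fails at once if the amber bottle is moved more than 30 mm or knocked over (distance of bottle_mid from where it was at the start of the episode above 0.03 m or angle between bottle_mid's own z axis and vertical above 0.5 rad).
It also fails if it takes over 38 s, if anything falls off the work surface, if the arm or the gripper's body presses on something with over 40 N, if the wrist force passes 120 N, or if a joint passes its speed limit or range.

ROBOT

A 6-joint arm with a two-finger parallel gripper is mounted at the origin on the work surface. World frame = base frame: x ahead of the robot, y to its left, z up, the work surface at z = 0. Lengths are in mm, angles in rad, forces in N, time in s.
With the tool pointing down it reaches from about 275 to 1000 mm from the base axis. Payload 8.4 kg.
Tool frame: the origin (TCP) lies on the centre line of the jaws, within the pads' length; the fingertips stand 25 mm ahead of it and the grasp point (between the pads) lies 6 mm ahead of it; y points along the fingers, x is the direction in which the jaws open and shut, and the axes are right-handed (so a half turn about y gives the same grasp; the last joint's range is limited). The gripper opens to 85 mm and grips with 20 to 120 N. Pads are 22 mm wide; open, the fingers measure 114 mm over their backs; the gripper's body (76 mm by 85 mm) begins 54 mm behind the grasp point. The pads swing forward as they close: fully open they stand 13 mm farther back than shut.
Start: joints at [-1.222, 0.353, 1.633, -0, 1.155, -0.002], TCP at [214.779, -586.939, 256.281] pointing down, gripper open.
Joint ranges: [-2.63, 2.63], [-0.92, 2.1], [0.06, 2.66], [-1.3, 4.44], [0, 2.69], [-3.02, 3.02]. Speed limits (rad/s): [2.22, 2.22, 2.79, 3.14, 3.14, 3.14].

INTERFACE

Orientations are given as a unit quaternion [x, y, z, w].
In Python, from station import bot gives the robot as it stands.
- The arm moves only by the tool apply_moves, never from a script. Its argument "increments" is a list of rows, each an object of numbers: "dx", "dy", "dz": the shift along the tool's x, y, z in cm; "wx", "wy", "wz": the turn, a rotation vector about the tool's x, y, z in rad; "hand": the opening, from 0 (shut) to 1 (fully open). In form: [{"dx": .., "dy": .., "dz": .., "wx": .., "wy": .., "wz": .., "hand": ..}, ...]. A call has 1 to 20 rows; each row is the pose to reach, as a shift and turn from the pose commanded when the call began, along the tool's axes at that moment; what a row does not reach only later rows make up. A row lasts 1/12 s, in which the tool goes at most 41.7 mm and 7.16 degrees, less where a joint would pass 70% of its speed; a pose out of reach is approached as far as the arm can. A call with a gripper value outside its range is refused whole. The fingers move at their own pace and stop on an object; "force" is the grip in N (left out, the last holds). Time passes only in rows, so rows that repeat a pose let the fingers close. It gives the time, the measured TCP pose, the force and the opening at its end, in the units of the state.
- bot.get_obs(): the state, without advancing time (a new reading comes with each control period).
- bot.get_image(name): name is "scene" or "top" or "wrist"; returns (picture, depth): 400x640x3 uint8, red, green, blue; 400x640 float32, mm along the optical axis (not along the pixel's ray), 0 where there is no reading.
- bot.calibration(name): a dict with "camera_matrix" (3x3 intrinsics, pixels), "rvec" (rotation vector, rad) and "tvec" (3), from world to camera coordinates, as OpenCV has them. Camera axes: x right, y down, z forward; pixel columns grow to the right and rows downward; lengths in mm; the calibration is good to about 2 mm. A picture is of the moment at which its call begins: read the wrist's pose just before it. calibration takes no time and is no camera call; for the wrist camera it gives the pose at the moment of the call.
- bot.job_done(): hands the job in, once; it reports no verdict.
The state is a dict: "t": time; "joints": joint angles; "dq": joint speeds; "joint_torque": joint torques, N m; "tcp_pos": TCP position; "ee_rot": TCP orientation; "contact_force": force on the tool from outside, world axes, zero at the start; "wrist_torque": the same for the moment, N m; "opening": opening from 0.0 (shut) to 1.0 (fully open).
Only numpy, scipy, OpenCV 4.12 (cv2) and the standard library are available. Lean on these libraries where they do the work, as an engineer would, in place of code of your own. Each camera call takes 0.05 s, during which the arm holds its last target.

## Working session

There is one attempt and no reset: what is moved stays moved. The work goes in short steps, Python scripts to look and compute and a tool call to move; the robot and the scene stay as the last step left them, time stands still between calls to the robot, and variables do not carry over. Pictures are saved under pics/ and viewed, and the job is handed in when it is done.

Besides the shell and the picture viewer there is one more tool, called in YAML: its name, and indented under it one key for each argument. apply_moves: Moves the arm, as the interface text tells. Its arguments: {"type":"object","properties":{"increments":{"type":"array"},"force":{"type":"number"}},"required":["increments"]}

```bash
ls; mkdir -p pics; cat > h.py <<'E'
import numpy as np, cv2
from station import bot
from scipy.spatial.transform import Rotation as R
def cal(n):
    c=bot.calibration(n); return np.array(c["camera_matrix"],float),cv2.Rodrigues(np.array(c["rvec"],float))[0],np.array(c["tvec"],float).reshape(3)
def deproj(c,u,v,d):
    K,Rm,t=c; p=np.linalg.inv(K)@np.array([u,v,1.0])*d; return Rm.T@(p-t)
def plane(c,u,v,z):
    K,Rm,t=c; r=Rm.T@(np.linalg.inv(K)@np.array([u,v,1.0])); o=-Rm.T@t; return o+r*(z-o[2])/r[2]
E
python3 - <<'E'
from h import *
print(bot.get_obs())
for n in ("scene","top"):
    im,d=bot.get_image(n); np.savez(f"{n}0.npz",im=im,d=d); cv2.imwrite(f"pics/{n}0.png",im[:,:,::-1])
E
```

```text
pics
{'t': 0.0, 'joints': array([-1.22239600e+00,  3.53623667e-01,  1.63413362e+00,  2.18388204e-05,
        1.15517861e+00, -2.39665067e-03]), 'dq': array([ 1.61799327e-03, -5.35420462e-04,  7.90830026e-05,  1.69426559e-03,
       -2.97806342e-03, -7.61245315e-04]), 'joint_torque': array([-9.80195800e-04, -6.05234385e+01, -3.42068446e+01, -5.91985759e-05,
        9.01080522e-03, -4.90585739e-05]), 'tcp_pos': array([ 214.63894106, -586.52669319,  255.57715932]), 'ee_rot': array([-0.57929811,  0.40546529, -0.4046962 ,  0.57985565]), 'contact_force': array([ 0.552393  , -0.34329723,  0.95233721]), 'wrist_torque': array([-0.04899204, -0.00676226,  0.00209831]), 'opening': 1.0023253155083383}
```

View pics/scene0.png

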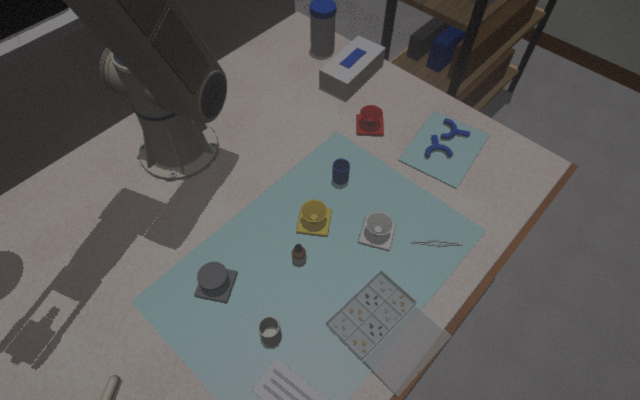

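View pics/top0.png

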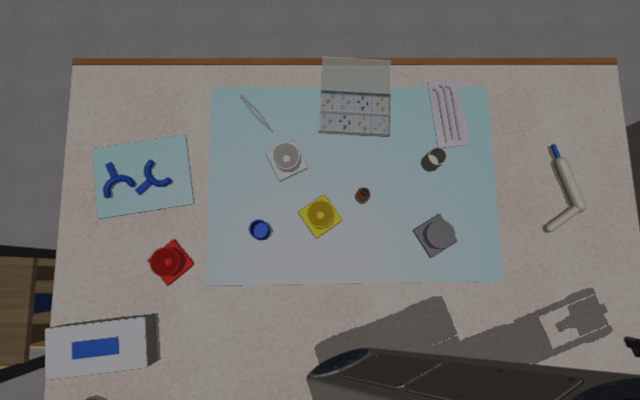

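The blue pot is at scene (341,171) and top (260,230). 

What could be mistaken for it:
- the blue-lidded jar, scene (322,25)
- the blue impression trays, scene (445,140)
- the cream beaker, scene (270,330) and top (433,159)

The white funnel stand is at scene (378,231) and top (287,157). 

What could be mistaken for it:
- the yellow stand, top (320,215)
- the red stand, top (170,262)
- the grey disc stand, top (435,235)

Next I'll measure both and check with a close crop.

```bash
python3 - <<'E'
from h import *
s=np.load("scene0.npz");t=np.load("top0.npz")
a=cv2.resize(s["im"][150:260,280:420],None,fx=4,fy=4,interpolation=cv2.INTER_CUBIC)[:,:400]
a=cv2.resize(s["im"][150:260,310:410],(400,440),interpolation=cv2.INTER_CUBIC)
b=cv2.resize(t["im"][135:245,235:335],(400,440),interpolation=cv2.INTER_CUBIC)
cv2.imwrite("pics/crop0.png",np.clip(np.hstack([a,b])[:,:,::-1]*1.6,0,255).astype(np.uint8))
c=cal("top"); print("cam",-c[1].T@c[2],c[0][0,0])
im,d=t["im"],t["d"]; H,W=d.shape
uu,vv=np.meshgrid(np.arange(W),np.arange(H))
K,Rm,tv=c
P=np.stack([(uu-K[0,2])/K[0,0]*d,(vv-K[1,2])/K[1,1]*d,d],-1)-tv
P=P@Rm
for name,(x,y) in dict(pot=(260,230),white=(287,157),yellow=(320,215),grey=(435,235),beaker=(433,159),bottle=(362,195),red=(170,262)).items():
    q=P[y-28:y+29,x-28:x+29]; m=(q[...,2]>20)&(d[y-28:y+29,x-28:x+29]>0)
    z=q[m]; zt=np.percentile(z[:,2],97); top=z[z[:,2]>zt-8]
    (cx,cy),r=cv2.minEnclosingCircle(top[:,:2].astype(np.float32))
    print(name,zt.round(1),"n",len(top),"mean",top.mean(0).round(1),"circ",round(cx,1),round(cy,1),round(r,1))
np.save("Ptop.npy",P)
o=bot.get_obs(); print(R.from_quat(o["ee_rot"]).as_matrix().round(3))
E
```

```text
cam [ 355.12487662  126.13617691 1173.5259535 ] 429.91433763501846
pot 83.2 n 78 mean [461.7 250.1  80.4] circ 462.5 250.4 25.1
white 62.5 n 233 mean [662.3 183.3  58.9] circ 659.7 182.2 37.5
yellow 64.0 n 241 mean [503.4  92.   60.5] circ 502.4 91.5 37.3
grey 65.2 n 640 mean [ 445.2 -220.9   61.6] circ 445.0 -220.4 38.6
beaker 83.2 n 88 mean [ 649.9 -220.2   80.2] circ 650.2 -219.0 25.2
bottle 81.2 n 44 mean [555.5 -23.4  78.9] circ 555.7 -24.3 9.7
red 62.6 n 261 mean [383.1 494.2  59. ] circ 383.4 490.4 37.5
[[ 0.344 -0.     0.939]
 [-0.939  0.001  0.344]
 [-0.001 -1.     0.   ]]
```

View pics/crop0.png

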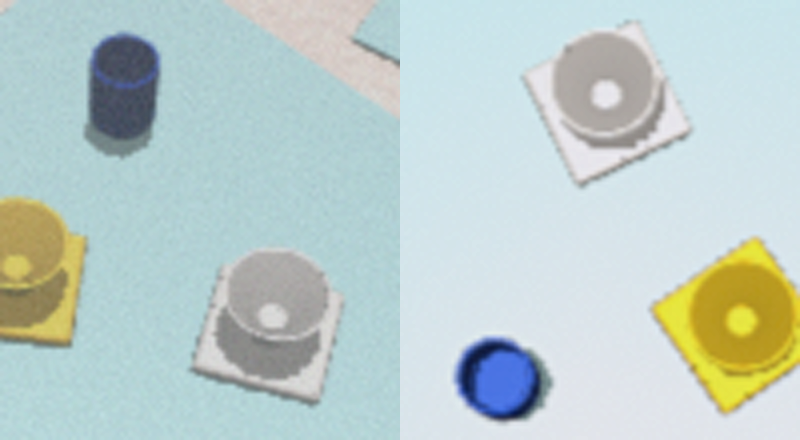

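The crop confirms both choices. The blue open pot, top (260,230), has a rim at 80 mm with a 25 mm radius, centred at (462,250). The white funnel stand, top (287,157), has a rim at 60 mm with a 37.5 mm radius, centred at (660,182). I'll swing the arm toward the pot, staying high.

apply_moves:
  increments:
    - {"dx":-0.7,"dz":0.5,"dy":0,"wy":-0.017,"hand":1}
    - {"dx":-2.45,"dz":1.8,"dy":0.2,"wy":-0.06,"hand":1}
    - {"dx":-5.3,"dz":3.9,"dy":0.4,"wy":-0.13,"hand":1}
    - {"dx":-8.4,"dz":6.2,"dy":0.7,"wy":-0.21,"hand":1}
    - {"dx":-11.6,"dz":8.6,"dy":0.9,"wy":-0.28,"hand":1}
    - {"dx":-14.7,"dz":10.9,"dy":1.2,"wy":-0.36,"hand":1}
    - {"dx":-17.9,"dz":13.3,"dy":1.4,"wy":-0.44,"hand":1}
    - {"dx":-21.0,"dz":15.6,"dy":1.7,"wy":-0.52,"hand":1}
    - {"dx":-24.2,"dz":18.0,"dy":1.9,"wy":-0.59,"hand":1}
    - {"dx":-27.3,"dz":20.3,"dy":2.2,"wy":-0.67,"hand":1}
    - {"dx":-30.5,"dz":22.6,"dy":2.4,"wy":-0.75,"hand":1}
    - {"dx":-33.6,"dz":25.0,"dy":2.7,"wy":-0.83,"hand":1}
    - {"dx":-36.8,"dz":27.3,"dy":2.9,"wy":-0.9,"hand":1}
    - {"dx":-40.0,"dz":29.7,"dy":3.2,"wy":-0.98,"hand":1}
    - {"dx":-43.1,"dz":32.0,"dy":3.4,"wy":-1.06,"hand":1}
    - {"dx":-46.3,"dz":34.4,"dy":3.7,"wy":-1.14,"hand":1}
    - {"dx":-49.4,"dz":36.7,"dy":3.9,"wy":-1.21,"hand":1}
    - {"dx":-52.6,"dz":39.0,"dy":4.2,"wy":-1.29,"hand":1}
    - {"dx":-55.4,"dz":41.1,"dy":4.4,"wy":-1.36,"hand":1}
    - {"dx":-56.8,"dz":42.2,"dy":4.5,"wy":-1.39,"hand":1}

```text
schema error: expected keys dx, dy, dz, wx, wy, wz, hand
```

apply_moves:
  increments:
    - {"dx":-0.7,"dy":0,"dz":0.5,"wx":0,"wy":-0.017,"wz":0,"hand":1}
    - {"dx":-2.45,"dy":0.2,"dz":1.8,"wx":0,"wy":-0.06,"wz":0,"hand":1}
    - {"dx":-5.3,"dy":0.4,"dz":3.9,"wx":0,"wy":-0.13,"wz":0,"hand":1}
    - {"dx":-8.4,"dy":0.7,"dz":6.2,"wx":0,"wy":-0.21,"wz":0,"hand":1}
    - {"dx":-11.6,"dy":0.9,"dz":8.6,"wx":0,"wy":-0.28,"wz":0,"hand":1}
    - {"dx":-14.7,"dy":1.2,"dz":10.9,"wx":0,"wy":-0.36,"wz":0,"hand":1}
    - {"dx":-17.9,"dy":1.4,"dz":13.3,"wx":0,"wy":-0.44,"wz":0,"hand":1}
    - {"dx":-21.0,"dy":1.7,"dz":15.6,"wx":0,"wy":-0.52,"wz":0,"hand":1}
    - {"dx":-24.2,"dy":1.9,"dz":18.0,"wx":0,"wy":-0.59,"wz":0,"hand":1}
    - {"dx":-27.3,"dy":2.2,"dz":20.3,"wx":0,"wy":-0.67,"wz":0,"hand":1}
    - {"dx":-30.5,"dy":2.4,"dz":22.6,"wx":0,"wy":-0.75,"wz":0,"hand":1}
    - {"dx":-33.6,"dy":2.7,"dz":25.0,"wx":0,"wy":-0.83,"wz":0,"hand":1}
    - {"dx":-36.8,"dy":2.9,"dz":27.3,"wx":0,"wy":-0.9,"wz":0,"hand":1}
    - {"dx":-40.0,"dy":3.2,"dz":29.7,"wx":0,"wy":-0.98,"wz":0,"hand":1}
    - {"dx":-43.1,"dy":3.4,"dz":32.0,"wx":0,"wy":-1.06,"wz":0,"hand":1}
    - {"dx":-46.3,"dy":3.7,"dz":34.4,"wx":0,"wy":-1.14,"wz":0,"hand":1}
    - {"dx":-49.4,"dy":3.9,"dz":36.7,"wx":0,"wy":-1.21,"wz":0,"hand":1}
    - {"dx":-52.6,"dy":4.2,"dz":39.0,"wx":0,"wy":-1.29,"wz":0,"hand":1}
    - {"dx":-55.4,"dy":4.4,"dz":41.1,"wx":0,"wy":-1.36,"wz":0,"hand":1}
    - {"dx":-56.8,"dy":4.5,"dz":42.2,"wx":0,"wy":-1.39,"wz":0,"hand":1}

```text
t: 1.77
tcp_pos: [416.0, 95.0, 211.1]
ee_rot: [-0.704, -0.063, 0.062, 0.705]
contact_force: [-0.2, -1.2, -0.9]
opening: 0.998
```

```bash
cat >> h.py <<'E'
def go(target, wyaw=0):
    o=bot.get_obs(); Rm=R.from_quat(o["ee_rot"]).as_matrix(); d=Rm.T@(np.array(target)-o["tcp_pos"])
    print("t",round(o["t"],2),"tcp",o["tcp_pos"].round(1),"toolx",Rm[:,0].round(3),"tooly",Rm[:,1].round(3),"yaw x",round(np.arctan2(Rm[1,0],Rm[0,0]),3),"shift cm",(d/10).round(2),"F",o["contact_force"].round(1),"op",round(o["opening"],3))
E
python3 - <<'E'
from h import *
go([462.5,250.4,160])
c=cal("wrist"); im,d=bot.get_image("wrist"); cv2.imwrite("pics/w1.png",im[:,:,::-1])
print(-c[1].T@c[2], c[1][2])
E
```

```text
t 1.77 tcp [416.   95.  211.1] toolx [0.984 0.176 0.001] tooly [ 0.     0.001 -1.   ] yaw x 0.177 shift cm [ 7.31  5.13 14.48] F [-0.2 -1.2 -0.9] op 0.998
[401.20770029 177.58526313 329.22266757] [ 0.05735163 -0.32114515 -0.9452918 ]
```

View pics/w1.png

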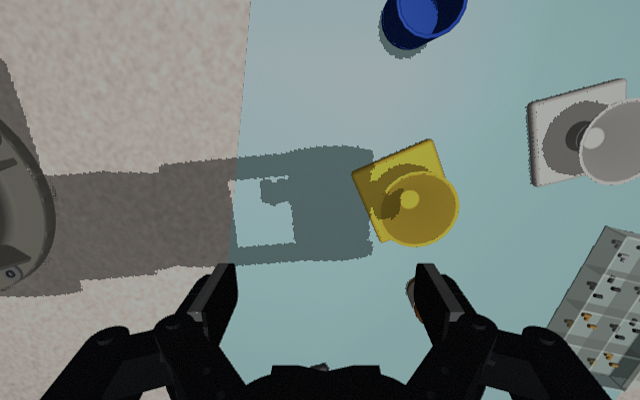

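Wrist view: the pot is cut off at the top (420,15). The yellow stand is at (420,208) and the white one at (610,140), and nothing blocks the path to the pot. I'll step closer and refine the pot centre.

apply_moves:
  increments:
    - {"dx":0.5,"dy":0.1,"dz":0.8,"wx":0,"wy":0,"wz":0,"hand":1}
    - {"dx":1.8,"dy":0.3,"dz":2.6,"wx":0,"wy":0,"wz":0,"hand":1}
    - {"dx":3.4,"dy":0.7,"dz":5.0,"wx":0,"wy":0,"wz":0,"hand":1}
    - {"dx":4.8,"dy":1.0,"dz":7.0,"wx":0,"wy":0,"wz":0,"hand":1}
    - {"dx":5.3,"dy":1.1,"dz":7.7,"wx":0,"wy":0,"wz":0,"hand":1}
    - {"dx":5.3,"dy":1.1,"dz":7.7,"wx":0,"wy":0,"wz":0,"hand":1}

```text
t: 2.32
tcp_pos: [455.3, 177.2, 199.9]
ee_rot: [0.705, 0.06, -0.06, -0.705]
contact_force: [-0.8, -0.0, 0.4]
opening: 1.002
```

```bash
python3 - <<'E'
from h import *
go([462.5,250.4,66])
c=cal("wrist"); im,d=bot.get_image("wrist"); cv2.imwrite("pics/w2.png",im[:,:,::-1]); np.savez("w2.npz",im=im,d=d)
K,Rm,tv=c
uu,vv=np.meshgrid(np.arange(640),np.arange(400))
P=(np.stack([(uu-K[0,2])/K[0,0]*d,(vv-K[1,2])/K[1,1]*d,d],-1)-tv)@Rm
def rep(n,m):
    z=P[m]; (cx,cy),r=cv2.minEnclosingCircle(z[:,:2].astype(np.float32)); print(n,len(z),round(cx,1),round(cy,1),round(r,1),z.mean(0).round(1))
near=lambda x,y,r:np.hypot(P[...,0]-x,P[...,1]-y)<r
ok=d>0
rep("pot rim",ok&near(462,250,40)&(P[...,2]>76)&(P[...,2]<86))
rep("stand rim",ok&near(660,182,50)&(P[...,2]>56)&(P[...,2]<66))
E
```

```text
t 2.32 tcp [455.3 177.2 199.9] toolx [ 0.985  0.17  -0.   ] tooly [-0. -0. -1.] yaw x 0.171 shift cm [ 1.96 13.39  7.09] F [-0.8 -0.   0.4] op 1.002
pot rim 921 462.7 252.0 25.0 [463.3 252.5  79.9]
stand rim 1558 659.9 183.2 38.0 [666.2 182.8  58.9]
```

View pics/w2.png

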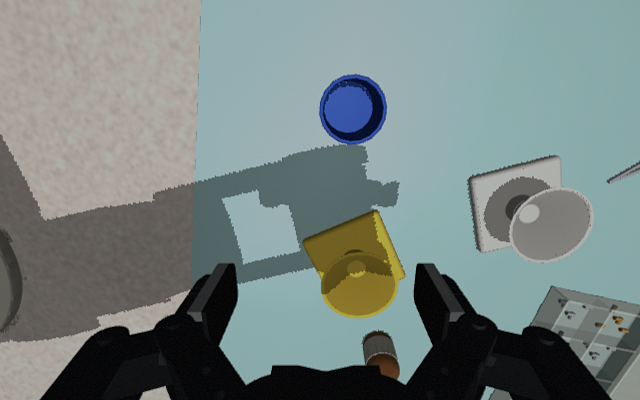

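Wrist view: the pot rim at (353,108) gives a centre of (462.7,252.0). The stand rim at (552,225) gives (659.9,183.2). Both agree with the top camera to within 2 mm. Now I'll move over the pot.

apply_moves:
  increments:
    - {"dx":0.3,"dy":0,"dz":0.8,"wx":0,"wy":0,"wz":0,"hand":1}
    - {"dx":0.8,"dy":0.5,"dz":2.6,"wx":0,"wy":0,"wz":0,"hand":1}
    - {"dx":1.4,"dy":2.0,"dz":5.0,"wx":0,"wy":0,"wz":0,"hand":1}
    - {"dx":1.8,"dy":4.0,"dz":6.6,"wx":0,"wy":0,"wz":0,"hand":1}
    - {"dx":2.0,"dy":6.3,"dz":7.2,"wx":0,"wy":0,"wz":0,"hand":1}
    - {"dx":2.0,"dy":7.6,"dz":7.2,"wx":0,"wy":0,"wz":0,"hand":1}
    - {"dx":2.0,"dy":8.0,"dz":7.2,"wx":0,"wy":0,"wz":0,"hand":1}
    - {"dx":2.0,"dy":8.0,"dz":7.2,"wx":0,"wy":0,"wz":0,"hand":1}
    - {"dx":2.0,"dy":8.0,"dz":7.2,"wx":0,"wy":0,"wz":0,"hand":1}

```text
t: 3.12
tcp_pos: [462.7, 250.2, 120.9]
ee_rot: [-0.705, -0.06, 0.06, 0.705]
contact_force: [0.2, 0.8, 0.3]
opening: 0.997
```

```bash
python3 - <<'E'
from h import *
go([462.7,252,66])
c=cal("wrist"); im,d=bot.get_image("wrist"); cv2.imwrite("pics/w3.png",im[:,:,::-1])
K,Rm,tv=c
uu,vv=np.meshgrid(np.arange(640),np.arange(400))
P=(np.stack([(uu-K[0,2])/K[0,0]*d,(vv-K[1,2])/K[1,1]*d,d],-1)-tv)@Rm
hsv=cv2.cvtColor(im,cv2.COLOR_RGB2HSV); blue=(hsv[...,0]>100)&(hsv[...,0]<130)&(hsv[...,1]>120)
m=blue&(d>0)&(P[...,2]>76)&(P[...,2]<86); z=P[m]; print(m.sum(), cv2.minEnclosingCircle(z[:,:2].astype(np.float32)))
E
```

```text
t 3.12 tcp [462.7 250.2 120.9] toolx [0.986 0.168 0.   ] tooly [ 0.  0. -1.] yaw x 0.169 shift cm [0.03 5.49 0.18] F [0.2 0.8 0.3] op 0.997
1644 ((462.8260192871094, 252.00531005859375), 24.982162475585938)
```

View pics/w3.png

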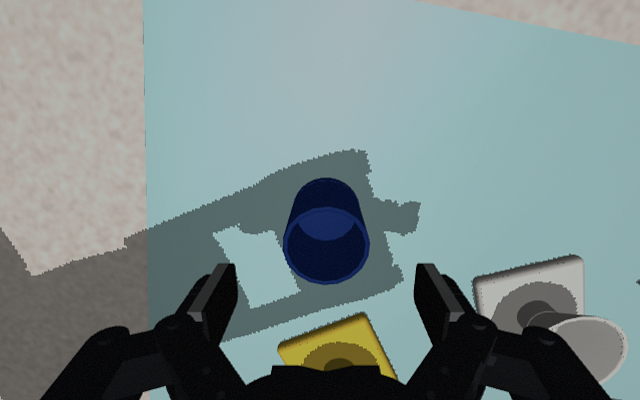

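Wrist view: the pot at (327,245) lies between the fingers, with its centre at (462.8,252.0). I'll descend and grip it.

apply_moves:
  increments:
    - {"dx":0,"dy":0.4,"dz":0.15,"wx":0,"wy":0,"wz":0,"hand":1}
    - {"dx":0,"dy":1.3,"dz":0.2,"wx":0,"wy":0,"wz":0,"hand":1}
    - {"dx":0,"dy":2.5,"dz":0.2,"wx":0,"wy":0,"wz":0,"hand":1}
    - {"dx":0,"dy":3.7,"dz":0.2,"wx":0,"wy":0,"wz":0,"hand":1}
    - {"dx":0,"dy":4.7,"dz":0.2,"wx":0,"wy":0,"wz":0,"hand":1}
    - {"dx":0,"dy":5.3,"dz":0.2,"wx":0,"wy":0,"wz":0,"hand":1}
    - {"dx":0,"dy":5.5,"dz":0.2,"wx":0,"wy":0,"wz":0,"hand":1}
    - {"dx":0,"dy":5.5,"dz":0.2,"wx":0,"wy":0,"wz":0,"hand":1}
    - {"dx":0,"dy":5.5,"dz":0.2,"wx":0,"wy":0,"wz":0,"hand":0.62}
    - {"dx":0,"dy":5.5,"dz":0.2,"wx":0,"wy":0,"wz":0,"hand":0.58}
    - {"dx":0,"dy":5.5,"dz":0.2,"wx":0,"wy":0,"wz":0,"hand":0.45}
    - {"dx":0,"dy":5.5,"dz":0.2,"wx":0,"wy":0,"wz":0,"hand":0.3}
    - {"dx":0,"dy":5.5,"dz":0.2,"wx":0,"wy":0,"wz":0,"hand":0.3}
    - {"dx":0,"dy":5.5,"dz":0.2,"wx":0,"wy":0,"wz":0,"hand":0.3}
    - {"dx":0,"dy":5.5,"dz":0.2,"wx":0,"wy":0,"wz":0,"hand":0.3}
    - {"dx":0,"dy":5.5,"dz":0.2,"wx":0,"wy":0,"wz":0,"hand":0.3}
  force: 35

```text
t: 4.5
tcp_pos: [462.6, 252.9, 66.0]
ee_rot: [-0.704, -0.06, 0.06, 0.705]
contact_force: [-0.9, 0.3, 5.7]
opening: 0.575
```

```bash
python3 - <<'E'
from h import *
go([462.7,252,66])
c=cal("wrist"); im,d=bot.get_image("wrist"); cv2.imwrite("pics/w4.png",im[:,:,::-1])
E
```

```text
t 4.5 tcp [462.6 252.9  66. ] toolx [0.986 0.169 0.001] tooly [ 0.001  0.001 -1.   ] yaw x 0.17 shift cm [-0.01 -0.   -0.09] F [-0.9  0.3  5.7] op 0.575
```

View pics/w4.png

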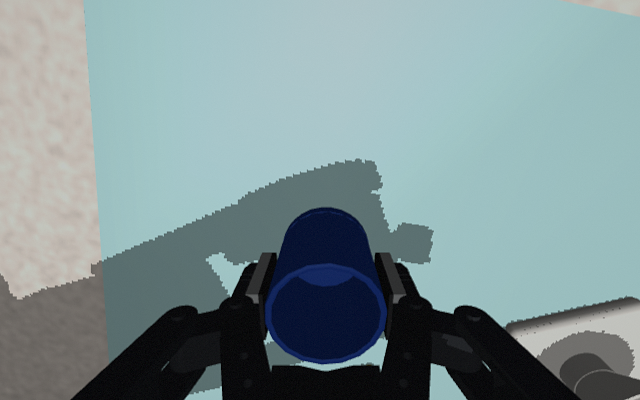

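The pot is gripped: the opening is 0.575, about 49 mm, and the rim sits at (326,312) between the pads. Next I'll lift it.

apply_moves:
  increments:
    - {"dx":0,"dy":-0.2,"dz":0,"wx":0,"wy":0,"wz":0,"hand":0.3}
    - {"dx":0,"dy":-0.7,"dz":0,"wx":0,"wy":0,"wz":0,"hand":0.3}
    - {"dx":0,"dy":-1.6,"dz":0,"wx":0,"wy":0,"wz":0,"hand":0.3}
    - {"dx":0,"dy":-3.0,"dz":0,"wx":0,"wy":0,"wz":0,"hand":0.3}
    - {"dx":0,"dy":-4.5,"dz":0,"wx":0,"wy":0,"wz":0,"hand":0.3}
    - {"dx":0,"dy":-6.0,"dz":0,"wx":0,"wy":0,"wz":0,"hand":0.3}
    - {"dx":0,"dy":-7.5,"dz":0,"wx":0,"wy":0,"wz":0,"hand":0.3}
    - {"dx":0,"dy":-8.7,"dz":0,"wx":0,"wy":0,"wz":0,"hand":0.3}
    - {"dx":0,"dy":-9.4,"dz":0,"wx":0,"wy":0,"wz":0,"hand":0.3}
    - {"dx":0,"dy":-9.7,"dz":0,"wx":0,"wy":0,"wz":0,"hand":0.3}
    - {"dx":0,"dy":-9.7,"dz":0,"wx":0,"wy":0,"wz":0,"hand":0.3}
    - {"dx":0,"dy":-9.7,"dz":0,"wx":0,"wy":0,"wz":0,"hand":0.3}

```text
t: 5.55
tcp_pos: [462.0, 252.5, 162.0]
ee_rot: [0.705, 0.06, -0.06, -0.704]
contact_force: [-0.4, 0.1, -1.8]
opening: 0.572
```

```bash
cat >> h.py <<'E'
def wristpot(name):
    o=bot.get_obs(); c=cal("wrist"); im,d=bot.get_image("wrist"); cv2.imwrite(f"pics/{name}.png",im[:,:,::-1])
    K,Rm,tv=c
    uu,vv=np.meshgrid(np.arange(640),np.arange(400))
    P=(np.stack([(uu-K[0,2])/K[0,0]*d,(vv-K[1,2])/K[1,1]*d,d],-1)-tv)@Rm
    hsv=cv2.cvtColor(im,cv2.COLOR_RGB2HSV); blue=(hsv[...,0]>100)&(hsv[...,0]<130)&(hsv[...,1]>120)&(d>0)
    blue&=np.hypot(P[...,0]-o["tcp_pos"][0],P[...,1]-o["tcp_pos"][1])<60
    zt=np.percentile(P[blue][:,2],98); z=P[blue&(P[...,2]>zt-4)]
    (cx,cy),r=cv2.minEnclosingCircle(z[:,:2].astype(np.float32))
    A=np.c_[z[:,:2]-[cx,cy],np.ones(len(z))]; s=np.linalg.lstsq(A,z[:,2],rcond=None)[0]
    print("pot rim c",round(cx,1),round(cy,1),"r",round(r,1),"z top",zt.round(1),"slope",s[:2].round(3),"n",len(z),"off tcp",np.round(np.array([cx,cy])-o["tcp_pos"][:2],1))
    return P,im,d
E
python3 - <<'E'
from h import *
go([660,183,166]); wristpot("w5")
E
```

```text
t 5.55 tcp [462.  252.5 162. ] toolx [ 0.986  0.169 -0.   ] tooly [-0. -0. -1.] yaw x 0.17 shift cm [ 18.34  -0.4  -10.2 ] F [-0.4  0.1 -1.8] op 0.572
pot rim c 459.9 263.8 r 58.5 z top 211.1 slope [-0.131  0.666] n 382 off tcp [-2.1 11.3]
```

View pics/w5.png

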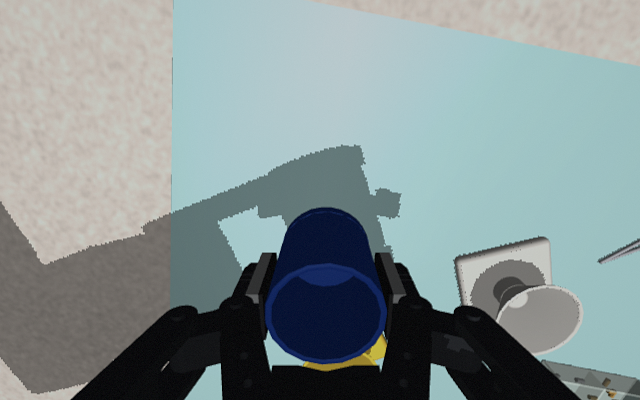

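The pot is held level. Its image position is unchanged at (326,312), and the measured load of 1.8 N fits 160 g. (My rim fit was spoiled by gripper pixels in the mask, so I'm ignoring it.) Next I'll carry the pot over the white stand.

apply_moves:
  increments:
    - {"dx":0.4,"dy":0,"dz":-0.2,"wx":0,"wy":0,"wz":0,"hand":0.3}
    - {"dx":1.3,"dy":0,"dz":-0.7,"wx":0,"wy":0,"wz":0,"hand":0.3}
    - {"dx":2.7,"dy":0,"dz":-1.5,"wx":0,"wy":0,"wz":0,"hand":0.3}
    - {"dx":4.5,"dy":0,"dz":-2.5,"wx":0,"wy":0,"wz":0,"hand":0.3}
    - {"dx":6.5,"dy":0,"dz":-3.6,"wx":0,"wy":0,"wz":0,"hand":0.3}
    - {"dx":8.5,"dy":0,"dz":-4.7,"wx":0,"wy":0,"wz":0,"hand":0.3}
    - {"dx":10.5,"dy":0,"dz":-5.8,"wx":0,"wy":0,"wz":0,"hand":0.3}
    - {"dx":12.5,"dy":0,"dz":-6.9,"wx":0,"wy":0,"wz":0,"hand":0.3}
    - {"dx":14.4,"dy":0,"dz":-7.9,"wx":0,"wy":0,"wz":0,"hand":0.3}
    - {"dx":16.0,"dy":0,"dz":-8.8,"wx":0,"wy":0,"wz":0,"hand":0.3}
    - {"dx":17.3,"dy":0,"dz":-9.5,"wx":0,"wy":0,"wz":0,"hand":0.3}
    - {"dx":18.1,"dy":0,"dz":-9.9,"wx":0,"wy":0,"wz":0,"hand":0.3}
    - {"dx":18.3,"dy":0,"dz":-10.1,"wx":0,"wy":0,"wz":0,"hand":0.3}
    - {"dx":18.3,"dy":0,"dz":-10.1,"wx":0,"wy":0,"wz":0,"hand":0.3}
    - {"dx":18.3,"dy":0,"dz":-10.1,"wx":0,"wy":0,"wz":0,"hand":0.3}

```text
t: 6.85
tcp_pos: [659.3, 183.9, 161.9]
ee_rot: [0.705, 0.06, -0.06, -0.705]
contact_force: [-0.5, -0.3, -1.4]
opening: 0.573
```

```bash
python3 - <<'E'
from h import *
go([660,184,97])
ims=[]
for n in ("wrist","scene","top"):
    c=cal(n); im,d=bot.get_image(n); np.savez(f"{n}6.npz",im=im,d=d)
    if n=="wrist":
        cv2.imwrite("pics/w6.png",im[:,:,::-1])
    else:
        K,Rm,tv=c; p=Rm@np.array([660,183,100.])+tv; u,v=(K@p/p[2])[:2].astype(int)
        ims.append(cv2.resize(im[max(0,v-50):v+50,u-50:u+50],(400,400),interpolation=cv2.INTER_CUBIC)); print(n,u,v)
cv2.imwrite("pics/s6.png",np.clip(np.hstack(ims)[:,:,::-1]*1.5,0,255).astype(np.uint8))
E
```

```text
t 6.85 tcp [659.3 183.9 161.9] toolx [ 0.986  0.169 -0.001] tooly [-0.001 -0.    -1.   ] yaw x 0.17 shift cm [0.08 6.49 0.  ] F [-0.5 -0.3 -1.4] op 0.573
scene 381 214
top 283 150
```

View pics/w6.png

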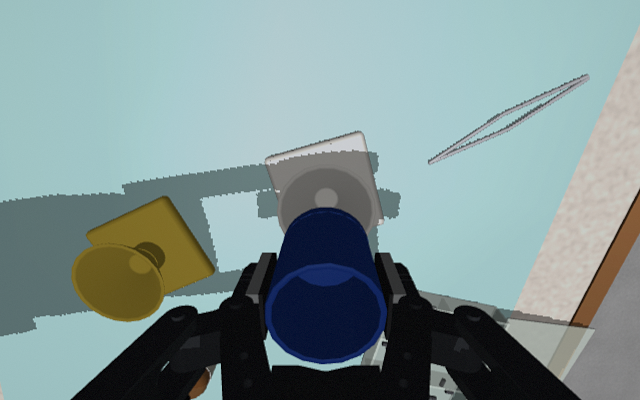

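View pics/s6.png

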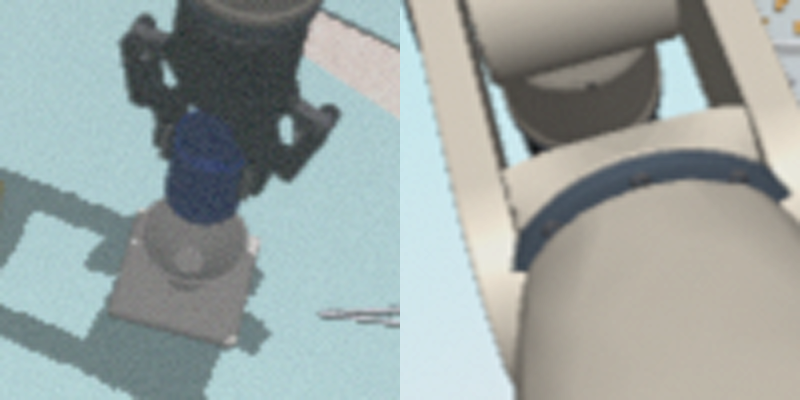

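In the wrist view, the pot (326,312) is over the stand, which shows at (325,205) and is lined up in azimuth. The scene crop shows the pot just above the hollow. I'll lower it to about 8 mm above the seat.

apply_moves:
  increments:
    - {"dx":0.05,"dy":0.2,"dz":0,"wx":0,"wy":0,"wz":0,"hand":0.3}
    - {"dx":0.05,"dy":0.8,"dz":0,"wx":0,"wy":0,"wz":0,"hand":0.3}
    - {"dx":0.05,"dy":1.6,"dz":0,"wx":0,"wy":0,"wz":0,"hand":0.3}
    - {"dx":0.05,"dy":2.4,"dz":0,"wx":0,"wy":0,"wz":0,"hand":0.3}
    - {"dx":0.05,"dy":3.2,"dz":0,"wx":0,"wy":0,"wz":0,"hand":0.3}
    - {"dx":0.05,"dy":4.0,"dz":0,"wx":0,"wy":0,"wz":0,"hand":0.3}
    - {"dx":0.05,"dy":4.7,"dz":0,"wx":0,"wy":0,"wz":0,"hand":0.3}
    - {"dx":0.05,"dy":5.3,"dz":0,"wx":0,"wy":0,"wz":0,"hand":0.3}
    - {"dx":0.05,"dy":5.6,"dz":0,"wx":0,"wy":0,"wz":0,"hand":0.3}
    - {"dx":0.05,"dy":5.7,"dz":0,"wx":0,"wy":0,"wz":0,"hand":0.3}
    - {"dx":0.05,"dy":5.7,"dz":0,"wx":0,"wy":0,"wz":0,"hand":0.3}

```text
t: 7.92
tcp_pos: [660.2, 184.2, 105.0]
ee_rot: [0.705, 0.06, -0.06, -0.705]
contact_force: [-0.2, -0.4, -0.8]
opening: 0.575
```

```bash
python3 - <<'E'
from h import *
go([660,184,97])
im,d=bot.get_image("scene")
cv2.imwrite("pics/s7.png",np.clip(cv2.resize(im[150:270,320:440],(600,600),interpolation=cv2.INTER_CUBIC)[:,:,::-1]*1.7,0,255).astype(np.uint8))
E
```

```text
t 7.92 tcp [660.2 184.2 105. ] toolx [ 0.986  0.169 -0.   ] tooly [-0. -0. -1.] yaw x 0.17 shift cm [-0.02  0.8  -0.01] F [-0.2 -0.4 -0.8] op 0.575
```

View pics/s7.png

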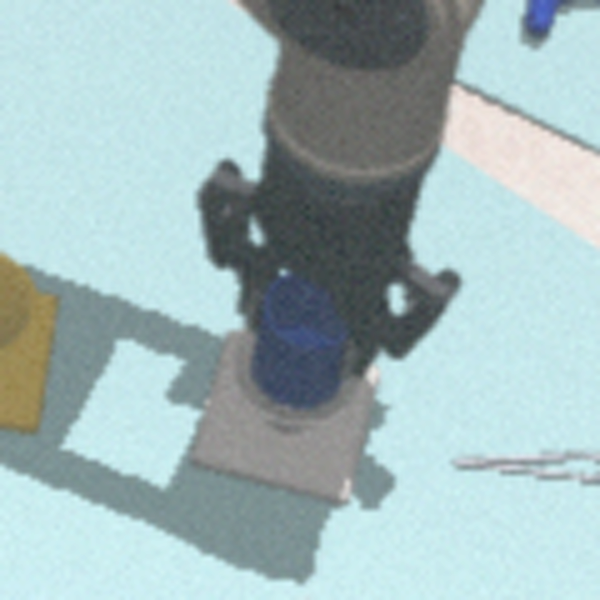

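The pot (298,345 in the crop) is inside the funnel mouth, centred, with no contact yet. I'll lower the last 8 mm slowly in two stages.

apply_moves:
  increments:
    - {"dx":0,"dy":0.1,"dz":0,"wx":0,"wy":0,"wz":0,"hand":0.3}
    - {"dx":0,"dy":0.2,"dz":0,"wx":0,"wy":0,"wz":0,"hand":0.3}
    - {"dx":0,"dy":0.3,"dz":0,"wx":0,"wy":0,"wz":0,"hand":0.3}
    - {"dx":0,"dy":0.4,"dz":0,"wx":0,"wy":0,"wz":0,"hand":0.3}
    - {"dx":0,"dy":0.5,"dz":0,"wx":0,"wy":0,"wz":0,"hand":0.3}
    - {"dx":0,"dy":0.55,"dz":0,"wx":0,"wy":0,"wz":0,"hand":0.3}
    - {"dx":0,"dy":0.6,"dz":0,"wx":0,"wy":0,"wz":0,"hand":0.3}
    - {"dx":0,"dy":0.6,"dz":0,"wx":0,"wy":0,"wz":0,"hand":0.3}
    - {"dx":0,"dy":0.6,"dz":0,"wx":0,"wy":0,"wz":0,"hand":0.3}

```text
t: 8.72
tcp_pos: [660.2, 184.1, 99.3]
ee_rot: [0.705, 0.06, -0.06, -0.705]
contact_force: [0.3, 1.4, -0.9]
opening: 0.578
```

apply_moves:
  increments:
    - {"dx":0,"dy":0.05,"dz":0,"wx":0,"wy":0,"wz":0,"hand":0.3}
    - {"dx":0,"dy":0.1,"dz":0,"wx":0,"wy":0,"wz":0,"hand":0.3}
    - {"dx":0,"dy":0.15,"dz":0,"wx":0,"wy":0,"wz":0,"hand":0.3}
    - {"dx":0,"dy":0.2,"dz":0,"wx":0,"wy":0,"wz":0,"hand":0.3}
    - {"dx":0,"dy":0.2,"dz":0,"wx":0,"wy":0,"wz":0,"hand":0.3}
    - {"dx":0,"dy":0.2,"dz":0,"wx":0,"wy":0,"wz":0,"hand":0.3}

```text
t: 9.22
tcp_pos: [660.0, 184.2, 97.3]
ee_rot: [0.705, 0.06, -0.06, -0.705]
contact_force: [-1.9, 0.3, 1.4]
opening: 0.578
```

Light contact: Fz rose from −0.9 to +1.4 N at TCP z 97.3, where seating was predicted at 97. I'll release gently.

apply_moves:
  increments:
    - {"dx":0,"dy":0,"dz":0,"wx":0,"wy":0,"wz":0,"hand":0.58}
    - {"dx":0,"dy":0,"dz":0,"wx":0,"wy":0,"wz":0,"hand":0.62}
    - {"dx":0,"dy":0,"dz":0,"wx":0,"wy":0,"wz":0,"hand":0.68}
    - {"dx":0,"dy":0,"dz":0,"wx":0,"wy":0,"wz":0,"hand":0.75}
    - {"dx":0,"dy":0,"dz":0,"wx":0,"wy":0,"wz":0,"hand":0.85}
    - {"dx":0,"dy":0,"dz":0,"wx":0,"wy":0,"wz":0,"hand":1}
    - {"dx":0,"dy":0,"dz":0,"wx":0,"wy":0,"wz":0,"hand":1}
    - {"dx":0,"dy":0,"dz":0,"wx":0,"wy":0,"wz":0,"hand":1}

```text
t: 9.88
tcp_pos: [660.3, 184.2, 97.3]
ee_rot: [-0.705, -0.06, 0.06, 0.705]
contact_force: [0.3, -0.2, 0.3]
opening: 1.004
```

```bash
python3 - <<'E'
from h import *
go([660,184,97])
P,im,d=wristpot("w8")
for lo,hi in ((104,116),(108,114)):
    hsv=cv2.cvtColor(im,cv2.COLOR_RGB2HSV); m=(hsv[...,0]>105)&(hsv[...,0]<130)&(hsv[...,1]>170)&(P[...,2]>lo)&(P[...,2]<hi)&(np.hypot(P[...,0]-660,P[...,1]-183)<45)
    print(cv2.minEnclosingCircle(P[m][:,:2].astype(np.float32)),np.percentile(P[m][:,2],97))
E
```

```text
t 9.88 tcp [660.3 184.2  97.3] toolx [0.986 0.169 0.   ] tooly [ 0.  0. -1.] yaw x 0.17 shift cm [-0.03  0.03 -0.01] F [ 0.3 -0.2  0.3] op 1.004
pot rim c 659.3 191.0 r 59.2 z top 134.1 slope [-0.169  1.078] n 320 off tcp [-1.   6.8]
((669.6800537109375, 182.78204345703125), 34.87854766845703) 111.88942698666202
((669.6800537109375, 182.78204345703125), 34.87854766845703) 111.97539202895658
```

View pics/w8.png

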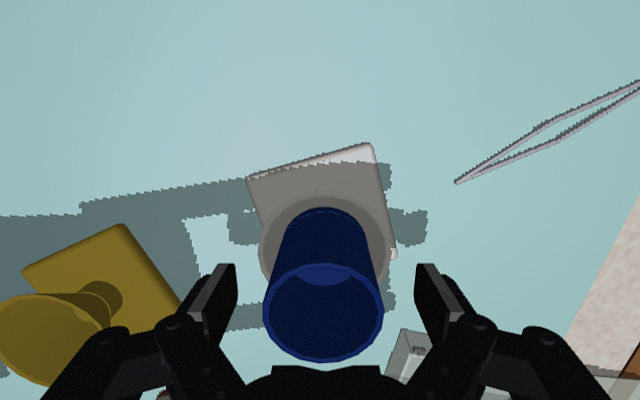

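The pot stands in the funnel with its rim at (323,312), rim top about 112 mm against 111 expected. The fingers are clear on both sides. I'll rise straight up, then check.

apply_moves:
  increments:
    - {"dx":0,"dy":-0.3,"dz":0,"wx":0,"wy":0,"wz":0,"hand":1}
    - {"dx":0,"dy":-1.0,"dz":0,"wx":0,"wy":0,"wz":0,"hand":1}
    - {"dx":0,"dy":-2.2,"dz":0,"wx":0,"wy":0,"wz":0,"hand":1}
    - {"dx":0,"dy":-4.0,"dz":0,"wx":0,"wy":0,"wz":0,"hand":1}
    - {"dx":0,"dy":-6.0,"dz":0,"wx":0,"wy":0,"wz":0,"hand":1}
    - {"dx":0,"dy":-8.0,"dz":0,"wx":0,"wy":0,"wz":0,"hand":1}
    - {"dx":0,"dy":-10.0,"dz":-1,"wx":0,"wy":0,"wz":0,"hand":1}
    - {"dx":0,"dy":-11.5,"dz":-2.5,"wx":0,"wy":0,"wz":0,"hand":1}
    - {"dx":0,"dy":-12.5,"dz":-4.5,"wx":0,"wy":0,"wz":0,"hand":1}
    - {"dx":0,"dy":-13.0,"dz":-6.5,"wx":0,"wy":0,"wz":0,"hand":1}
    - {"dx":0,"dy":-13.0,"dz":-8.0,"wx":0,"wy":0,"wz":0,"hand":1}
    - {"dx":0,"dy":-13.0,"dz":-8.5,"wx":0,"wy":0,"wz":0,"hand":1}
    - {"dx":0,"dy":-13.0,"dz":-8.5,"wx":0,"wy":0,"wz":0,"hand":1}
    - {"dx":0,"dy":-13.0,"dz":-8.5,"wx":0,"wy":0,"wz":0,"hand":1}

```text
t: 11.1
tcp_pos: [674.3, 100.6, 226.9]
ee_rot: [-0.704, -0.059, 0.06, 0.705]
contact_force: [-0.3, 0.3, 0.2]
opening: 0.997
```

```bash
python3 - <<'E'
from h import *
go([660,184,97])
c=cal("wrist"); im,d=bot.get_image("wrist"); cv2.imwrite("pics/w9.png",im[:,:,::-1])
K,Rm,tv=c; uu,vv=np.meshgrid(np.arange(640),np.arange(400))
P=(np.stack([(uu-K[0,2])/K[0,0]*d,(vv-K[1,2])/K[1,1]*d,d],-1)-tv)@Rm
near=np.hypot(P[...,0]-660,P[...,1]-183)<50
hsv=cv2.cvtColor(im,cv2.COLOR_RGB2HSV); blue=(hsv[...,0]>105)&(hsv[...,0]<130)&(hsv[...,1]>150)
m=near&blue&(P[...,2]>106)&(P[...,2]<120); z=P[m]
(cx,cy),r=cv2.minEnclosingCircle(z[:,:2].astype(np.float32)); s=np.linalg.lstsq(np.c_[z[:,:2]-[cx,cy],np.ones(len(z))],z[:,2],rcond=None)[0]
print("pot",cx,cy,r,"z",np.percentile(z[:,2],[50,97]),"slope",s,len(z))
m=near&~blue&(P[...,2]>57)&(P[...,2]<64); z=P[m]; print("rim",cv2.minEnclosingCircle(z[:,:2].astype(np.float32)),len(z))
im,d=bot.get_image("scene"); cv2.imwrite("pics/s9.png",im[:,:,::-1])
E
```

```text
t 11.1 tcp [674.3 100.6 226.9] toolx [ 0.986  0.169 -0.001] tooly [-0.001  0.    -1.   ] yaw x 0.169 shift cm [1.000e-02 1.299e+01 8.460e+00] F [-0.3  0.3  0.2] op 0.997
pot 659.1924438476562 182.67933654785156 24.612028121948242 z [110.92384482 112.27918508] slope [4.27045038e-03 6.53876808e-04 1.10717203e+02] 920
rim ((659.6175537109375, 183.119384765625), 37.32294464111328) 1746
```

View pics/w9.png

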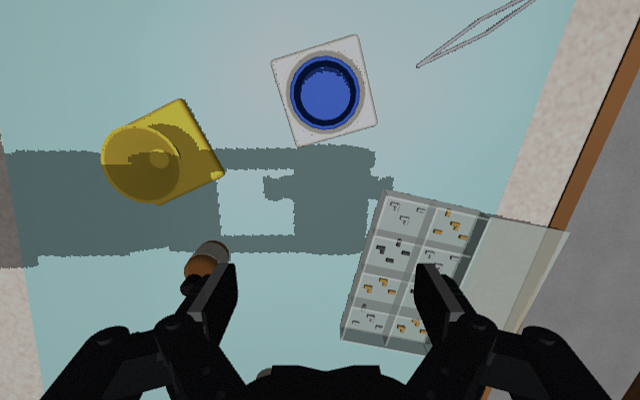

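View pics/s9.png

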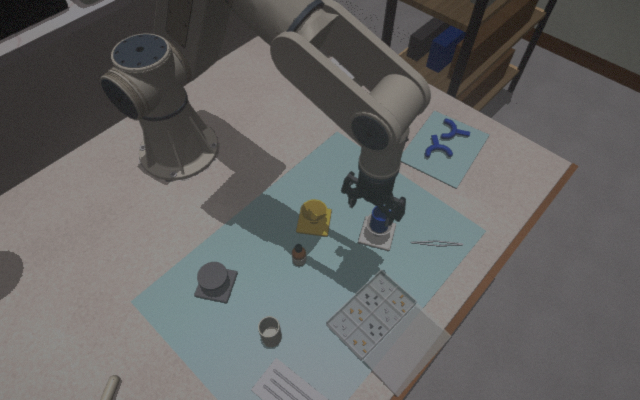

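The pot at wrist (323,92) sits concentric in the white stand. Its centre is 0.6 mm off the measured rim centre, its top is at about 111 mm, and its tilt is about 0.004 rad. The beaker at scene (270,330) and the bottle at (298,256) are where they were. I'm handing in.

```bash
python3 -c "
from h import *
print(bot.job_done())"
```

```text
the job is handed in; nothing more can be done
None
```

The blue pot is seated upright in the white funnel stand and released, and I handed the job in at about 11 s of the 38 s allowed. The hand-in reports no verdict.

I gripped it across the upper wall at 35 N, lowered it until light contact (Fz about +1.4 N), opened the fingers slowly, and moved the arm clear.

**Last checks:**
- **Pot:** its centre is about 0.6 mm from the measured centre of the stand's rim. Its top is at about 111 mm, which is fully seated, and its tilt is about 0.004 rad.
- **Arm:** contact force was near zero after the fingers opened and the arm backed off.
- **Beaker and bottle:** both stand where they were, judged by eye in the last scene picture and not re-measured.

**Checks that failed:** the rim fits on the pictures taken while the fingers were around the pot (held, and just after opening) were spoiled by gripper pixels. I ignored them and relied on the picture, the load reading and the clear view after retreating.

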